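# Scrub out the tall stoneware jar with the bottle brush

### The arm

A 6-joint arm with a two-finger parallel gripper is mounted at the origin on the work surface. World frame = base frame: x ahead of the robot, y to its left, z up, the work surface at z = 0. Lengths are in mm, angles in degrees, forces in N, time in s.
With the tool pointing down it reaches from about 350 to 850 mm from the base axis. Payload 8.1 kg.
Tool frame: the origin (TCP) lies on the front face of the gripper's body, between the roots of the fingers; the fingertips stand 73 mm ahead of it and the grasp point (between the pads) lies 54 mm ahead of it; z points along the fingers, y is the direction in which the jaws open and shut (so a half turn about z gives the same grasp; the last joint's range is limited). The gripper opens to 85 mm and grips with 20 to 120 N. Pads are 22 mm wide; open, the fingers measure 114 mm over their backs; the gripper's body (76 mm by 85 mm) begins 54 mm behind the grasp point. The pads swing forward as they close: fully open they stand 13 mm farther back than shut.
Start: joints at [-76.914, 7.471, 85.268, -0, 87.261, -4.893], TCP at [185.225, -570.699, 303.892] pointing down, gripper open.
Joint ranges: [-169.43, 169.43], [-51.17, 129.36], [1.28, 143.12], [-76.62, 256.62], [0, 156.53], [-152.29, 152.29]. Speed limits (degrees/s): [136.94, 136.94, 159.86, 180, 180, 180].

### API

Orientations are given as [roll, pitch, yaw] about the fixed x, y, z axes, in that order (R = Rz(yaw) Ry(pitch) Rx(roll)).
In Python, from bench import r, imaging gives the robot as it stands.
- The arm moves only by the tool drive_tool, never from a script. Its argument "commands" is text: rows parted by semicolons, each of 7 numbers parted by spaces: the turn, a rotation vector about the tool's x, y, z in degrees, then the shift along the tool's x, y, z in cm, then the finger opening in cm, from 0 to 8.54. In form: rx ry rz dx dy dz fingers; .... A call has 1 to 12 rows; each row is the pose to reach, as a shift and turn from the pose measured when the call began, along the tool's axes at that moment; what a row does not reach only later rows make up. A row lasts 1/8 s, in which the tool goes at most 62.5 mm and 10.7 degrees, less where a joint would pass 70% of its speed; a pose out of reach is approached as far as the arm can. A call with a gripper value outside its range is refused whole. The fingers move at their own pace and stop on an object; "force" is the grip in N (left out, the last holds). Time passes only in rows, so rows that repeat a pose let the fingers close. It gives the time, the measured TCP pose, the force and the opening at its end, in the units of the state.
- r.sense(): the state, without advancing time (a new reading comes with each control period).
- imaging.snapshot(name): name is "scene" or "top"; returns a dict with "pixels" (480x640x3 uint8, red, green, blue), "fx", "fy", "cx", "cy" (pixels), "world_from_camera" (4x4, takes a point from camera to world coordinates). Camera axes: x right, y up, looking along -z (the intrinsics and any distortion apply to the point x, -y, -z); pixel columns grow to the right and rows downward; lengths in mm; the calibration is good to about 2 mm. A picture is of the moment at which its call begins. There is no depth.
- r.hand_in(): hands the job in, once; it reports no verdict.
The state is a dict: "time": time; "joint_pos": joint angles; "qd": joint speeds; "joint_efforts": joint torques, N m; "tool_pos": TCP position; "tcp_rot": TCP orientation; "ft_force": force on the tool from outside, world axes, zero at the start; "wrist_torque": the same for the moment, N m; "finger_gap": finger opening in mm.
Only numpy, scipy, OpenCV 4.12 (cv2) and the standard library are available. Lean on these libraries where they do the work, as an engineer would, in place of code of your own. Each camera call takes 0.05 s, during which the arm holds its last target. There are 200 camera calls.

### The job

Take the bottle brush out of its steel cup and scrub the inside of the tall stoneware jar with three full strokes: each time push the brush down until you feel its tip press gently on the jar's bottom, then draw it back up until the bristles reach the rim. Do not ram the bottom, and do not tip, lift or shift the jar. Then stand the brush back in its cup, handle up and tip on the cup's floor, with the cup and everything else on the bench left where it was.

Things in the scene. Friction and masses are not known exactly. Their poses are not given: they have to be found in the camera images.
- jar: The tall brown-glazed stoneware jar to scrub: 140 mm tall, straight, 94 mm across (101 over the lips), straight round bore 62 mm across, open top, about 1.7 kg, loose on the bench. Origin: centre of its underside; z up along the bore. Hand-thrown: the flat floor inside lies anywhere from 12 to 34 mm above the underside, different each time and not measured; feel for it.
- jar_rim (a point): Centre of the tall jar's mouth, level with its rim, 140 mm above the underside.
- brush: Bottle brush 202 mm long, about 125 g, standing in the steel cup, handle up. Origin: centre of the underside of its tip (unpressed); z from tip to handle. 6 mm wire stem; wooden handle: round finger guard 33 mm across from 125 to 147 mm above the tip, then up to 202 mm a flat-sided bar, 24 mm wide along the brush's x, 16 mm thick along its y (grip it across the 16 mm, above the guard).
- brush_head (a point): Middle of the round nylon bristle head, on the axis, 36 mm above the tip. Head: from 7 to 59 mm above the tip, 68 mm across at its widest (28 to 44 mm up), tapering to 50 mm at both ends. It gives sideways, each of six sectors 0.5 N/mm, and is 3 mm oversize all round in the jar's bore: pushing it in takes about 10 N, moving it inside about 4 N either way, so a reversal swings the force by 8 N.
- brush_tip: End tuft of the brush, 18 mm across, 10 mm high. Origin: centre of its underside, the brush's lowest point; z towards the handle. Springy along the brush: 1.5 N per mm over 6 mm, then hard.
- brush_grip (a point): Point on the brush's axis in the wooden handle, 170 mm from the tip 23 mm above the finger guard and 32 mm below the handle's top end: a good place to grip, firmly (about 40 N). Axes as the brush's.
- brush_cup: Steel cup that holds the brush, straight-sided, 78 mm across (82 mm over the lip), 85 mm tall, inside 72 mm across, its floor 6 mm above the underside; 0.5 kg, loose on the bench. Origin: centre of its underside; z up. The brush head fits in with 2 mm to spare all round.
- squat_jar: Bystander: squat brown stoneware jar, 104 mm across, 75 mm tall. Origin: centre of its underside.
- dish: Bystander: wide clay grinding dish, 270 mm across, 62 mm tall. Origin: centre of its underside.
- pestle: Bystander: wooden pestle 190 mm long lying along its x, up to 52 mm thick. Origin: under its middle, on the bench.
- ladle: Bystander: steel ladle, cup 90 mm across and 34 mm tall, handle 300 mm long towards its -x. Origin: centre of the cup's underside.
- pink_bowl: Bystander: pink plastic bowl, 170 mm across, 75 mm tall. Origin: centre of its underside.
- tumbler: Bystander: steel drinking tumbler, 72 mm across, 95 mm tall, empty. Origin: centre of its underside.
- spice_cup: Bystander: small white spice cup, 54 mm across, 35 mm tall. Origin: centre of its underside.
- shaker: Bystander: glass salt shaker with metal cap, 46 mm across, 70 mm tall. Origin: centre of its underside.
Things that resemble listed ones, but are neither listed nor needed, are in the scene too. What is shaped like the brush_cup but orange or yellow is not meant.

How it is judged (in metres and radians):
On the way, in this order (a step that is already met when the one before it is completed fails the run):
1. first stroke down: the brush's tip presses on the jar's floor with more than 2 N, inside the bore (contact force between brush_tip and jar above 2 N and z of brush_tip in the frame of jar below 0.045 m and horizontal distance between brush_tip and jar below 0.02 m), for 0.1 s.
2. first stroke up: the brush is drawn up until the bristles' top end is at the rim (tip more than 73 mm above the jar's underside) (z of brush_tip in the frame of jar above 0.073 m), for 0.05 s.
3. second stroke down: the brush's tip presses on the jar's floor with more than 2 N, inside the bore (all of step 1), for 0.1 s.
4. second stroke up: the brush is drawn up until the bristles' top end is at the rim (tip more than 73 mm above the jar's underside) (z of brush_tip in the frame of jar above 0.073 m), for 0.05 s.
5. third stroke down: the brush's tip presses on the jar's floor with more than 2 N, inside the bore (all of step 3), for 0.1 s.
6. third stroke up: the brush is drawn up until the bristles' top end is at the rim (tip more than 73 mm above the jar's underside) (z of brush_tip in the frame of jar above 0.073 m), for 0.05 s.
At the end, for the whole second after the job is handed in: The brush stands released and at rest in its steel cup, handle up (within 0.2 rad of upright), its tip within 10 mm of the cup's floor; cup and jar stand upright within 40 mm of where they were (horizontal distance between brush_tip and brush_cup below 0.025 m and z of brush_tip in the frame of brush_cup below 0.016 m and angle between brush's own z axis and vertical below 0.2 rad and angle between each of brush_cup, jar's own z axis and vertical below 0.05 rad and distance of each of brush_cup, jar from where it was at the start of the episode below 0.04 m and linear speed of each of brush, jar below 0.02 m/s); the robot touches nothing.
It fails at once if the jar's bottom is rammed: tip on jar with more than 20 N (contact force between brush_tip and jar above 20 N).
It fails at once if the jar is tipped (over 0.15 rad) or lifted (over 15 mm) (angle between jar's own z axis and vertical above 0.15 rad or height (world z) of jar above 0.015 m).
It fails at once if a bystander is moved by more than 40 mm (distance of any of squat_jar, dish, pestle, ladle, pink_bowl, tumbler, spice_cup, shaker from where it was at the start of the episode above 0.04 m).
It also fails if it takes over 72 s, if anything falls off the work surface, if the arm or the gripper's body presses on something with over 40 N, if the wrist force passes 120 N, or if a joint passes its speed limit or range.

## Working session

There is one attempt and no reset: what is moved stays moved. The work goes in short steps, Python scripts to look and compute and a tool call to move; the robot and the scene stay as the last step left them, time stands still between calls to the robot, and variables do not carry over. Pictures are saved under pics/ and viewed, about 8 in all and at most 12, crops included, and the job is handed in when it is done.

Besides the shell and the picture viewer there is one more tool, called after ">>>" as a command line: name --argument value ..., lists and objects as JSON in quotes. drive_tool: Moves the arm, as the interface text tells. Its arguments: {"type":"object","properties":{"commands":{"type":"string"},"force":{"type":"number"}},"required":["commands"]}

```bash
mkdir -p pics; ls; python3 - <<'E'
from bench import r, imaging
import cv2
for n in ("scene","top"):
    s=imaging.snapshot(n); cv2.imwrite(f"pics/{n}0.png",s["pixels"][:,:,::-1])
    print({k:v for k,v in s.items() if k!="pixels"})
print(r.sense())
E
```

```text
pics
{'fx': 559.4549388676544, 'fy': 559.4549388676544, 'cx': 322.3625624533327, 'cy': 238.8053899911417, 'world_from_camera': array([[ 3.04389172e-01, -8.09175791e-01,  5.02575140e-01,
         1.26053378e+03],
       [ 9.52530662e-01,  2.55408558e-01, -1.65685866e-01,
        -2.02677587e+02],
       [ 5.70699937e-03,  5.29151215e-01,  8.48508351e-01,
         1.23092349e+03],
       [ 0.00000000e+00,  0.00000000e+00,  0.00000000e+00,
         1.00000000e+00]])}
{'fx': 623.1617360339594, 'fy': 623.1617360339594, 'cx': 309.587267931991, 'cy': 246.94281987079756, 'world_from_camera': array([[ 1.68076894e-02,  9.97173842e-01, -7.32245156e-02,
         5.08047639e+02],
       [-9.99783333e-01,  1.76607122e-02,  1.10175192e-02,
         1.15821443e+01],
       [ 1.22795790e-02,  7.30234713e-02,  9.97254624e-01,
         1.46245430e+03],
       [ 0.00000000e+00,  0.00000000e+00,  0.00000000e+00,
         1.00000000e+00]])}
{'time': 0.1, 'joint_pos': array([-7.69130156e+01,  7.50872464e+00,  8.53226395e+01,  3.29801226e-04,
        8.72624935e+01, -4.89466996e+00]), 'qd': array([ 0.08218018, -0.16115144, -0.21089532,  0.0510563 , -0.07192307,
        0.03180987]), 'joint_efforts': array([ 1.02469716e-03, -5.70956290e+01, -5.01939046e+01, -2.41291227e-04,
        8.26179225e-03, -2.66810889e-05]), 'tool_pos': array([ 185.14927801, -570.32534551,  302.97451621]), 'tcp_rot': array([-1.79906513e+02, -8.33652874e-03,  1.79816315e+01]), 'ft_force': array([ 0.16005915, -0.80453444, -0.34644397]), 'wrist_torque': array([ 0.00710504, -0.01942736,  0.02878243]), 'finger_gap': 85.64248891003918}
```

View pics/scene0.png

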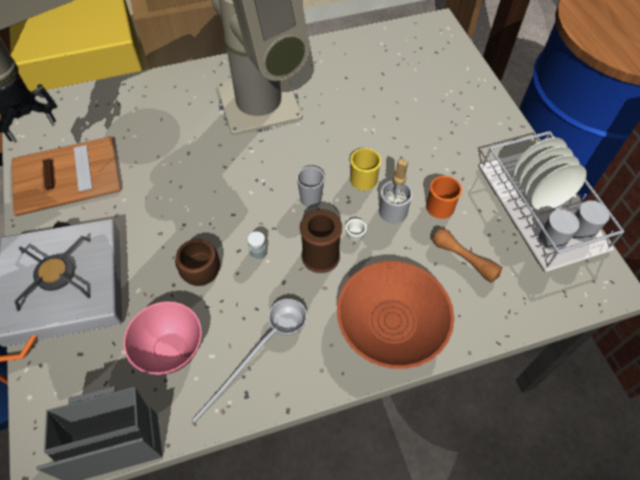

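View pics/top0.png

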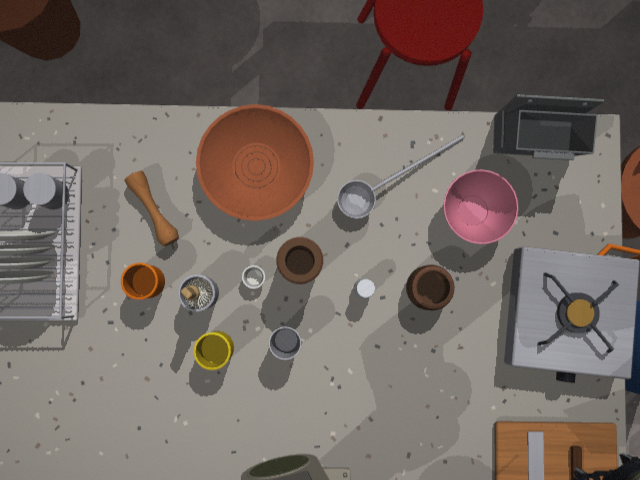

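```bash
python3 - <<'E'
import cv2
a=cv2.imread("pics/top0.png")[225:325,165:335]; cv2.imwrite("pics/c1.png",cv2.resize(a,None,fx=4.5,fy=4.5,interpolation=cv2.INTER_CUBIC))
a=cv2.imread("pics/scene0.png")[150:275,290:420]; cv2.imwrite("pics/c2.png",cv2.resize(a,None,fx=4.6,fy=4.6,interpolation=cv2.INTER_CUBIC))
E
```

```text
(no output)
```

View pics/c1.png

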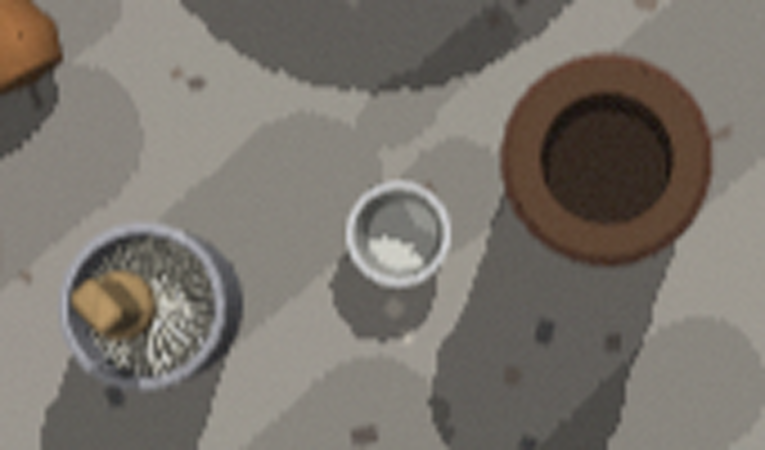

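View pics/c2.png

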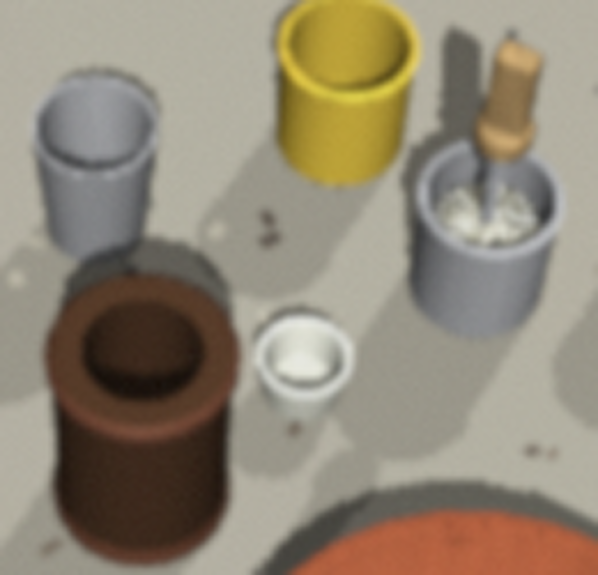

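The top crop shows the jar's mouth centred at (607,158) in the crop, the cup rim at (145,306), and the handle top near (97,297), yawed obliquely. The oblique crop shows the brush slightly off vertical: handle top at (519,52), guard at (505,135), cup rim centre (489,203), jar mouth (143,352). I'll zoom in on the handle for its yaw.

```bash
python3 - <<'E'
import cv2,numpy as np
a=cv2.imread("pics/top0.png")[280:308,178:206]; a=cv2.resize(a,(400,400),interpolation=cv2.INTER_CUBIC)
b=cv2.imread("pics/scene0.png")[155:189,384:418]; b=cv2.resize(b,(400,400),interpolation=cv2.INTER_CUBIC)
cv2.imwrite("pics/c3.png",np.hstack([a,b]))
E
cat > h.py <<'E'
import numpy as np
from bench import r, imaging
def ray(s,u,v):
    M=s["world_from_camera"]; d=M[:3,:3]@np.array([(u-s["cx"])/s["fx"],-(v-s["cy"])/s["fy"],-1]); return M[:3,3],d
def at(s,u,v,z):
    o,d=ray(s,u,v); return (o+d*(z-o[2])/d[2]).round(1)
def proj(s,p):
    M=s["world_from_camera"]; q=M[:3,:3].T@(np.asarray(p,float)-M[:3,3]); return np.array([s["cx"]+s["fx"]*q[0]/-q[2], s["cy"]-s["fy"]*q[1]/-q[2]]).round(1)
E
python3 - <<'E'
from h import *
t=imaging.snapshot("top"); s=imaging.snapshot("scene")
T=lambda x,y:(165+x/4.5-.5+.11,225+y/4.5-.39); S=lambda x,y:(290+x/4.6-.39,150+y/4.6-.39)
print("jar",at(t,*T(607,158),140),at(s,*S(143,352),140))
print("cup",at(t,*T(145,306),85),at(s,*S(489,203),85))
print("handletop",at(t,*T(97,297),206),at(s,*S(519,52),206))
print("sq, tumbler",at(t,431,287,75),at(t,285,343,95),at(t,253,277,35),at(t,213,351,85))
E
```

```text
jar [577.6  17.9 140. ] [580.   17.2 140. ]
cup [504.1 242.7  85. ] [509.4 240.7  85. ]
handletop [508.1 243.9 206. ] [503.6 244.3 206. ]
sq, tumbler [ 525.3 -275.7   75. ] [398.1  46.4  95. ] [541.7 124.   35. ] [377.4 203.6  85. ]
```

View pics/c3.png

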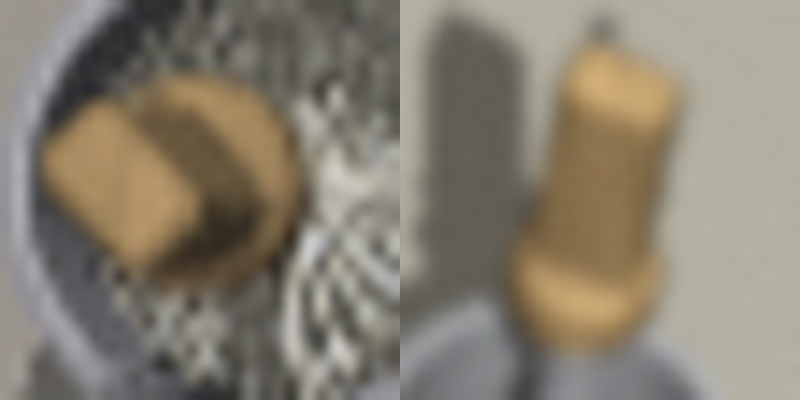

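```bash
cat >> h.py <<'E'
from scipy.spatial.transform import Rotation as R
def tri(t,a,s,b):
    (o1,d1),(o2,d2)=ray(t,*a),ray(s,*b)
    k=np.linalg.lstsq(np.c_[d1,-d2],o2-o1,rcond=None)[0]; p,q=o1+k[0]*d1,o2+k[1]*d2
    return ((p+q)/2).round(1),np.linalg.norm(p-q).round(1)
def go(p,yaw,tilt=None):
    """print turn (deg) and shift (cm) in the tool frame to TCP p, pointing down, given yaw"""
    q=r.sense(); A=R.from_euler("xyz",q["tcp_rot"],degrees=True); B=R.from_euler("xyz",[180,0,yaw],degrees=True)
    print("t",q["time"].__round__(2) if hasattr(q["time"],"__round__") else q["time"],"pos",q["tool_pos"].round(1),"rot",q["tcp_rot"].round(1),"F",q["ft_force"].round(1),"gap",round(q["finger_gap"],1))
    print("turn",(A.inv()*B).as_rotvec(degrees=True).round(1),"shift cm",(A.inv().apply(np.asarray(p)-q["tool_pos"])/10).round(2))
E
python3 - <<'E'
from h import *
t=imaging.snapshot("top"); s=imaging.snapshot("scene")
P=lambda x,y:(178+x/14.29-.46,280+y/14.29-.46); Q=lambda x,y:(384+x/11.76-.46,155+y/11.76-.46)
print("top",tri(t,P(120,183),s,Q(222,87)))
c=[at(t,*P(*k),208) for k in [(42,160),(102,98),(200,205),(138,268)]]
for i in range(4):
    d=c[(i+1)%4]-c[i]; print(np.degrees(np.arctan2(d[1],d[0])).round(1),np.linalg.norm(d).round(1))
print("guard",tri(t,P(194,181),s,Q(187,295)),at(t,*P(194,181),145))
print("cup",tri(t,(197-.1,292.6),s,(290+489/4.6-.39,150+203/4.6-.39)))
print("jar",tri(t,(299.5,259.7),s,(290+143/4.6-.39,150+352/4.6-.39)))
for z in (125+6,153,208): print(z, proj(t,(505,242,z)),proj(s,(505,242,z)))
go([506,243,303],41.6)
E
```

```text
top (array([504.5, 244.5, 203.3]), np.float64(0.4))
-42.6 12.0
-136.2 20.4
136.7 12.2
43.0 20.2
guard (array([504.8, 246. , 135.3]), np.float64(0.8)) [504.9 244.6 145. ]
cup (array([504.1, 243.9,  76.8]), np.float64(0.1))
jar (array([577.8,  18. , 136.4]), np.float64(0.0))
131 [193.5 292.2] [397.9 181.1]
153 [191.7 292.2] [399.  175.6]
208 [186.9 292.2] [401.9 161. ]
t 0.3 pos [ 185.2 -570.6  303.5] rot [-180.   -0.   18.] F [ 0.1 -0.2 -0.1] gap 85.3
turn [ -0.   -0.  -23.6] shift cm [ 55.63 -67.48   0.1 ]
```

>>> drive_tool --commands "0 0 -2 4.6 -5.6 -0.2 8.5;0 0 -4 9.3 -11.3 -0.2 8.5;0 0 -6 13.9 -16.9 -0.2 8.5;0 0 -8 18.5 -22.5 -0.2 8.5;0 0 -10 23.2 -28.2 -0.2 8.5;0 0 -12 27.8 -33.8 -0.2 8.5;0 0 -14 32.4 -39.4 -0.2 8.5;0 0 -16 37.1 -45.1 -0.2 8.5;0 0 -18 41.7 -50.7 -0.2 8.5;0 0 -21 46.3 -56.3 -0.2 8.5;0 0 -23 51 -62 -0.2 8.5;0 0 -25.5 55.6 -67.6 -0.2 8.5" --force 40

```text
time: 1.8
tool_pos: [459.9, 129.6, 306.2]
tcp_rot: [180.0, -0.1, 43.6]
ft_force: [0.7, -0.9, 0.3]
finger_gap: 85.3
```

```bash
python3 - <<'E'
from h import *
go([505.2,244,232],43.5)
E
```

```text
t 1.8 pos [459.9 129.6 306.2] rot [ 1.80e+02 -1.00e-01  4.36e+01] F [ 0.7 -0.9  0.3] gap 85.3
turn [ 0.  -0.1  0.1] shift cm [11.16 -5.17  7.44]
```

>>> drive_tool --commands "0 0 0 5 -2.3 0 8.5;0 0 0 9 -4.2 0 8.5;0 0 0 11.2 -5.2 0 8.5;0 0 0 11.2 -5.2 0 8.5;0 0 0 11.2 -5.2 1.5 8.5;0 0 0 11.2 -5.2 4 8.5;0 0 0 11.2 -5.2 6 8.5;0 0 0 11.2 -5.2 7.4 8.5;0 0 0 11.2 -5.2 7.4 8.5;0 0 0 11.2 -5.2 7.4 8.5"

```text
time: 3.05
tool_pos: [505.7, 244.5, 233.2]
tcp_rot: [180.0, -0.1, 43.6]
ft_force: [-0.8, 0.6, 0.2]
finger_gap: 85.1
```

```bash
python3 - <<'E'
from h import *
import cv2
go([505.2,244,232],43.5)
t=imaging.snapshot("top")["pixels"][260:320,150:230,::-1];s=imaging.snapshot("scene")["pixels"][130:230,345:445,::-1]
cv2.imwrite("pics/g1.png",np.hstack([cv2.resize(t,(400,300),interpolation=2),cv2.resize(s,(400,400),interpolation=2)[50:350]]))
E
```

```text
t 3.05 pos [505.7 244.5 233.2] rot [ 1.80e+02 -1.00e-01  4.36e+01] F [-0.8  0.6  0.2] gap 85.1
turn [ 0.  -0.1  0.1] shift cm [-0.07  0.    0.12]
```

View pics/g1.png

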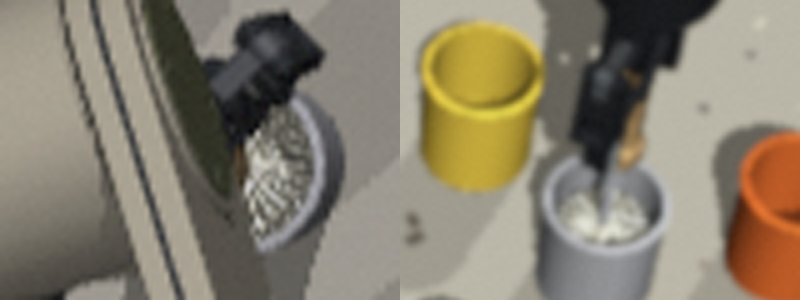

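The handle is between the open fingers, with the guard visible at (632,155) below them. Closing.

>>> drive_tool --commands "0 0 0 0 0 0.1 6;0 0 0 0 0 0.1 4;0 0 0 0 0 0.1 3;0 0 0 0 0 0.1 2;0 0 0 0 0 0.1 1;0 0 0 0 0 0.1 1;0 0 0 0 0 0.1 1;0 0 0 0 0 0.1 1;0 0 0 0 0 0.1 1" --force 45

```text
time: 4.28
tool_pos: [505.8, 244.7, 232.5]
tcp_rot: [179.9, -0.2, 43.6]
ft_force: [-0.2, 0.8, 1.0]
finger_gap: 15.3
```

>>> drive_tool --commands "0 0 0 0 0 -1 1;0 0 0 0 0 -3 1;0 0 0 0 0 -6 1;0 0 0 0 0 -9.5 1;0 0 0 0 0 -13 1;0 0 0 0 0 -15 1;0 0 0 0 0 -16 1;0 0 0 -0.8 1.7 -16.2 1;0 0 0 -2.5 5.2 -16.2 1;0 0 0 -4.5 9.3 -16.2 1;0 0 0 -6.5 13.5 -16.2 1;0 0 0 -8.5 17.6 -16.2 1"

```text
time: 5.78
tool_pos: [565.0, 55.9, 392.6]
tcp_rot: [-180.0, -0.0, 43.6]
ft_force: [0.3, 0.7, -2.2]
finger_gap: 15.6
```

```bash
python3 - <<'E'
from h import *
go([578.8,18.2,380],43.5)
E
```

```text
t 5.78 pos [565.   55.9 392.6] rot [-180.    -0.    43.6] F [ 0.3  0.7 -2.2] gap 15.6
turn [-0.  -0.   0.1] shift cm [-1.6   3.68  1.26]
```

>>> drive_tool --commands "0 0 0 -1 2.2 0 1;0 0 0 -1.5 3.3 0 1;0 0 0 -1.6 3.7 0 1;0 0 0 -1.6 3.7 0 1;0 0 0 -1.6 3.7 0 1"

```text
time: 6.4
tool_pos: [578.8, 19.0, 392.7]
tcp_rot: [-180.0, -0.0, 43.6]
ft_force: [-1.2, 0.1, -0.6]
finger_gap: 15.6
```

```bash
python3 - <<'E'
from h import *
import cv2
go([578.8,18.2,380],43.5)
T=imaging.snapshot("top");S=imaging.snapshot("scene")
print("tip",proj(T,(578.8,18.2,166)),proj(S,(578.8,18.2,166)),"jar",proj(T,(578.5,17.7,140)),proj(S,(578.5,17.7,140)),proj(S,(505,244,85)))
s=S["pixels"][120:280,270:430,::-1];t=T["pixels"][220:300,150:350,::-1]
cv2.imwrite("pics/g2.png",cv2.resize(s,(600,600),interpolation=2))
E
```

```text
t 6.4 pos [578.8  19.  392.7] rot [-180.    -0.    43.6] F [-1.2  0.1 -0.6] gap 15.6
turn [-0.  -0.   0.1] shift cm [-0.06  0.06  1.27]
tip [299.3 258.5] [321.  219.4] jar [299.6 259.3] [320.7 225.6] [396.5 192.1]
```

View pics/g2.png

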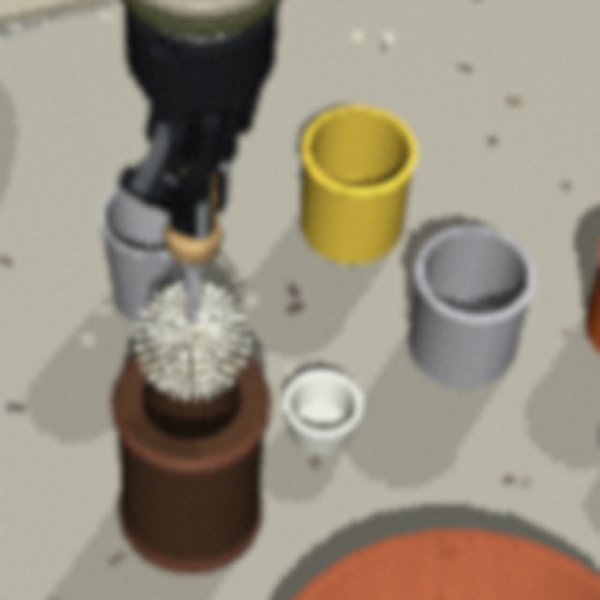

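Brush hangs vertically, head over the mouth at (191,345) above the jar mouth (191,405); the cup is undisturbed at (473,275). Descending to just above the highest possible floor.

>>> drive_tool --commands "0 0 0 0 0.1 1 1;0 0 0 0 0.1 2.2 1;0 0 0 0 0.1 3.4 1;0 0 0 0 0.1 4.6 1;0 0 0 0 0.1 5.8 1;0 0 0 0 0.1 7 1;0 0 0 0 0.1 8.2 1;0 0 0 0 0.1 9.4 1;0 0 0 0 0.1 10.6 1;0 0 0 0 0.1 11.8 1;0 0 0 0 0.1 12.6 1;0 0 0 0 0.1 12.6 1"

```text
time: 8.0
tool_pos: [579.0, 18.3, 265.1]
tcp_rot: [-179.9, 0.0, 43.6]
ft_force: [2.0, 0.3, -5.8]
finger_gap: 15.5
```

>>> drive_tool --commands "0 0 0 0 0 0.1 1;0 0 0 0 0 0.2 1;0 0 0 0 0 0.3 1"

```text
time: 8.38
tool_pos: [579.3, 18.3, 262.7]
tcp_rot: [-179.9, -0.0, 43.6]
ft_force: [0.8, 0.2, 3.3]
finger_gap: 15.7
```

>>> drive_tool --commands "0 0 0 0 0 0.1 1;0 0 0 0 0 0.2 1;0 0 0 0 0 0.3 1"

```text
time: 8.75
tool_pos: [579.3, 18.3, 259.7]
tcp_rot: [-179.9, -0.0, 43.6]
ft_force: [0.6, -1.2, 3.5]
finger_gap: 15.1
```

>>> drive_tool --commands "0 0 0 0 0 0.1 1;0 0 0 0 0 0.2 1;0 0 0 0 0 0.3 1"

```text
time: 9.12
tool_pos: [579.3, 18.3, 256.6]
tcp_rot: [-179.9, -0.0, 43.6]
ft_force: [0.8, -0.4, 2.6]
finger_gap: 15.8
```

>>> drive_tool --commands "0 0 0 0 0 0.1 1;0 0 0 0 0 0.2 1;0 0 0 0 0 0.3 1"

```text
time: 9.5
tool_pos: [579.3, 18.3, 253.6]
tcp_rot: [-179.9, -0.0, 43.6]
ft_force: [0.2, 0.1, 3.2]
finger_gap: 15.4
```

>>> drive_tool --commands "0 0 0 0 0 0.1 1;0 0 0 0 0 0.2 1;0 0 0 0 0 0.3 1"

```text
time: 9.88
tool_pos: [579.4, 18.3, 250.9]
tcp_rot: [-179.9, -0.0, 43.6]
ft_force: [-0.3, -0.7, 5.5]
finger_gap: 15.4
```

>>> drive_tool --commands "0 0 0 0 0 0.1 1;0 0 0 0 0 0.15 1;0 0 0 0 0 0.15 1"

```text
time: 10.25
tool_pos: [579.5, 18.4, 249.9]
tcp_rot: [-180.0, -0.0, 43.6]
ft_force: [-1.2, 0.7, 7.2]
finger_gap: 15.6
```

>>> drive_tool --commands "0 0 0 0 0 0.1 1;0 0 0 0 0 0.15 1;0 0 0 0 0 0.15 1;0 0 0 0 0 0.15 1"

```text
time: 10.75
tool_pos: [579.6, 18.4, 249.1]
tcp_rot: [-180.0, -0.1, 43.6]
ft_force: [-1.8, -0.1, 9.0]
finger_gap: 15.6
```

Floor felt (force rises ~1.7 N/mm below TCP z≈252.5; now about 6 N). Stroke up.

>>> drive_tool --commands "0 0 0 0 0 -0.6 1;0 0 0 0 0 -1.8 1;0 0 0 0 0 -3 1;0 0 0 0 0 -4.2 1;0 0 0 0 0 -5.2 1;0 0 0 0 0 -5.8 1;0 0 0 0 0 -6 1;0 0 0 0 0 -6 1"

```text
time: 11.75
tool_pos: [579.7, 18.3, 309.6]
tcp_rot: [180.0, -0.1, 43.6]
ft_force: [-0.1, -0.3, -0.7]
finger_gap: 15.4
```

>>> drive_tool --commands "0 0 0 0 0 0.6 1;0 0 0 0 0 1.8 1;0 0 0 0 0 3 1;0 0 0 0 0 4.2 1;0 0 0 0 0 5 1;0 0 0 0 0 5.3 1;0 0 0 0 0 5.5 1;0 0 0 0 0 5.7 1;0 0 0 0 0 5.9 1;0 0 0 0 0 6 1;0 0 0 0 0 6.05 1;0 0 0 0 0 6.05 1"

```text
time: 13.25
tool_pos: [580.0, 18.4, 249.9]
tcp_rot: [180.0, -0.1, 43.6]
ft_force: [-1.8, -0.6, 6.2]
finger_gap: 15.3
```

>>> drive_tool --commands "0 0 0 -0.05 0 0.1 1;0 0 0 -0.05 0 0.2 1;0 0 0 -0.05 0 0.2 1;0 0 0 -0.05 0 0.2 1"

```text
time: 13.75
tool_pos: [579.9, 18.2, 248.8]
tcp_rot: [179.9, -0.2, 43.6]
ft_force: [-2.2, 0.4, 7.8]
finger_gap: 15.1
```

>>> drive_tool --commands "0 0 0 0 0 -0.6 1;0 0 0 0 0 -1.8 1;0 0 0 0 0 -3 1;0 0 0 0 0 -4.2 1;0 0 0 0 0 -5.2 1;0 0 0 0 0 -5.8 1;0 0 0 0 0 -6 1;0 0 0 0 0 -6 1"

```text
time: 14.75
tool_pos: [579.8, 18.2, 309.3]
tcp_rot: [179.9, -0.2, 43.6]
ft_force: [-1.9, 0.0, -0.9]
finger_gap: 15.5
```

>>> drive_tool --commands "0 0 0 0 0 0.6 1;0 0 0 0 0 1.8 1;0 0 0 0 0 3 1;0 0 0 0 0 4.2 1;0 0 0 0 0 5 1;0 0 0 0 0 5.3 1;0 0 0 0 0 5.5 1;0 0 0 0 0 5.7 1;0 0 0 0 0 5.9 1;0 0 0 0 0 6 1;0 0 0 0 0 6.05 1;0 0 0 0 0 6.05 1"

```text
time: 16.25
tool_pos: [580.3, 18.2, 249.7]
tcp_rot: [179.9, -0.3, 43.6]
ft_force: [-2.2, -0.3, 7.7]
finger_gap: 15.3
```

>>> drive_tool --commands "0 0 0 -0.05 0 0.1 1;0 0 0 -0.05 0 0.2 1;0 0 0 -0.05 0 0.2 1;0 0 0 -0.05 0 0.2 1"

```text
time: 16.75
tool_pos: [580.2, 18.0, 248.7]
tcp_rot: [179.8, -0.3, 43.6]
ft_force: [-3.0, -0.0, 8.2]
finger_gap: 15.4
```

>>> drive_tool --commands "0 0 0 0 0 -0.6 1;0 0 0 0 0 -1.8 1;0 0 0 0 0 -3 1;0 0 0 0 0 -4.2 1;0 0 0 0 0 -5.4 1;0 0 0 0 0 -6.6 1;0 0 0 0 0 -7.8 1;0 0 0 0 0 -9.2 1;0 0 0 0 0 -11 1;0 0 0 0 0 -13 1;0 0 0 0 0 -14.2 1;0 0 0 0 0 -14.4 1"

```text
time: 18.25
tool_pos: [579.8, 17.8, 394.5]
tcp_rot: [179.7, -0.4, 43.6]
ft_force: [0.8, -0.1, -1.7]
finger_gap: 15.4
```

```bash
python3 - <<'E'
from h import *
import cv2
go([505.5,244,392.5],43.5)
S=imaging.snapshot("scene")
cv2.imwrite("pics/g3.png",cv2.resize(S["pixels"][120:280,270:430,::-1],(600,600),interpolation=2))
E
```

```text
t 18.25 pos [579.8  17.8 394.5] rot [179.7  -0.4  43.6] F [ 0.8 -0.1 -1.7] gap 15.4
turn [ 0.3 -0.4  0.1] shift cm [ 10.23 -21.5    0.16]
```

View pics/g3.png

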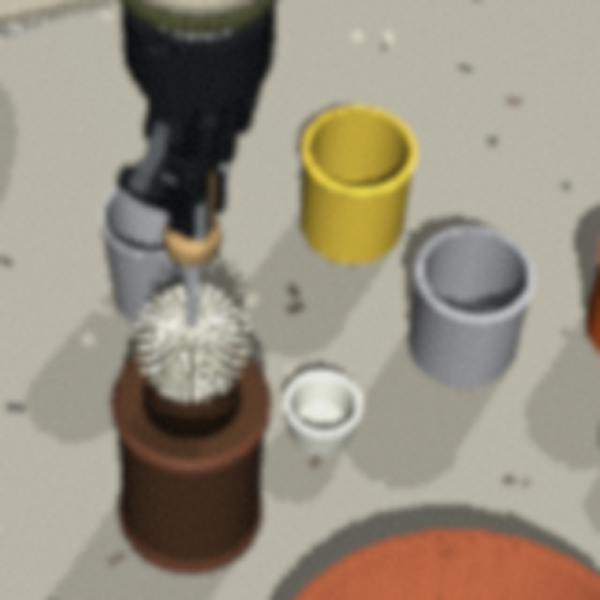

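Jar, spice cup and steel cup look unmoved and the brush is still straight in the grip. Back to the cup along the same path.

>>> drive_tool --commands "0 0 0 0.9 -1.8 0.1 1;0.2 -0.3 0 2.6 -5.4 0.1 1;0.2 -0.3 0 4.5 -9.4 0.1 1;0.2 -0.3 0 6.4 -13.4 0.1 1;0.2 -0.3 0 8.2 -17.2 0.1 1;0.2 -0.3 0 9.6 -20.1 0.1 1;0.2 -0.3 0 10.3 -21.5 0.1 1;0.2 -0.3 0 10.3 -21.5 0.1 1;0.2 -0.3 0 10.3 -21.5 0.1 1;0.2 -0.3 0 10.3 -21.5 0.1 1"

```text
time: 19.55
tool_pos: [506.2, 243.5, 392.3]
tcp_rot: [179.9, -0.0, 43.6]
ft_force: [-1.0, -0.3, -1.7]
finger_gap: 15.7
```

```bash
python3 - <<'E'
from h import *
import cv2
go([505.8,244.7,232.5],43.6)
S=imaging.snapshot("scene")
cv2.imwrite("pics/g4.png",cv2.resize(S["pixels"][110:230,340:460,::-1],(600,600),interpolation=2))
print(proj(S,(505,244,85)),proj(S,(505.5,244,166)))
E
```

```text
t 19.55 pos [506.2 243.5 392.3] rot [179.9  -0.   43.6] F [-1.  -0.3 -1.7] gap 15.7
turn [ 0.1 -0.  -0. ] shift cm [ 0.05 -0.13 15.98]
[396.5 192.1] [400.5 172.2]
```

View pics/g4.png

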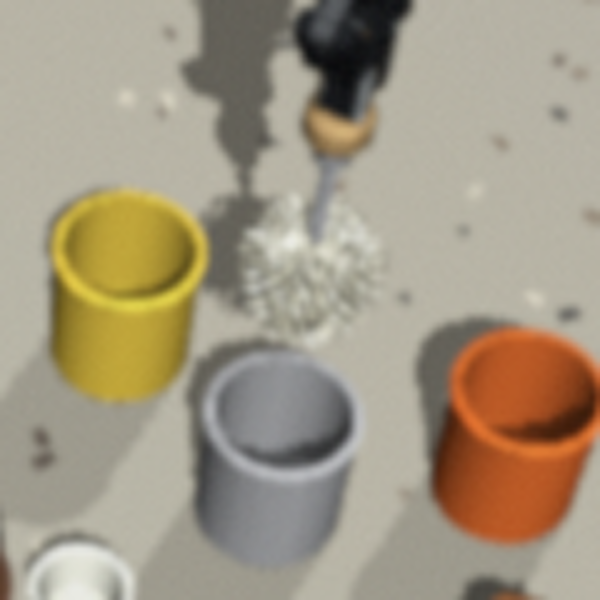

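The brush hangs straight above the steel cup (cup rim centre (282,412), head (313,265), consistent with perspective). Lowering, correcting 1 mm.

>>> drive_tool --commands "0 0 0 0.05 -0.15 1 1;0 0 0 0.05 -0.15 3 1;0 0 0 0.05 -0.15 5 1;0 0 0 0.05 -0.15 6.5 1;0 0 0 0.05 -0.15 8 1;0 0 0 0.05 -0.15 9.5 1;0 0 0 0.05 -0.15 11 1;0 0 0 0.05 -0.15 12.5 1;0 0 0 0.05 -0.15 14 1;0 0 0 0.05 -0.15 15.2 1;0 0 0 0.05 -0.15 15.6 1;0 0 0 0.05 -0.15 15.6 1"

```text
time: 21.1
tool_pos: [505.7, 244.9, 236.2]
tcp_rot: [180.0, -0.0, 43.6]
ft_force: [-0.3, -0.3, -1.6]
finger_gap: 15.6
```

>>> drive_tool --commands "0 0 0 0 0 0.1 1;0 0 0 0 0 0.2 1;0 0 0 0 0 0.2 1"

```text
time: 21.48
tool_pos: [505.8, 245.0, 234.4]
tcp_rot: [180.0, -0.1, 43.6]
ft_force: [-0.5, -0.5, -2.2]
finger_gap: 15.2
```

>>> drive_tool --commands "0 0 0 0 0 0.1 1;0 0 0 0 0 0.2 1;0 0 0 0 0 0.2 1;0 0 0 0 0 0.2 1"

```text
time: 21.98
tool_pos: [505.9, 245.0, 232.6]
tcp_rot: [179.9, -0.1, 43.6]
ft_force: [0.1, 0.5, 0.1]
finger_gap: 15.3
```

>>> drive_tool --commands "0 0 0 0 0 0.05 1;0 0 0 0 0 0.1 1;0 0 0 0 0 0.1 1"

```text
time: 22.35
tool_pos: [505.9, 245.0, 231.7]
tcp_rot: [179.9, -0.1, 43.6]
ft_force: [-0.4, 0.3, 1.6]
finger_gap: 15.4
```

Tip is seated on the cup floor. Release slowly, then rise.

>>> drive_tool --commands "0 0 0 0 0 0 1.8;0 0 0 0 0 0 2.2;0 0 0 0 0 0 2.8;0 0 0 0 0 0 4;0 0 0 0 0 0 6;0 0 0 0 0 0 8;0 0 0 0 0 0 8.5;0 0 0 0 0 0 8.5;0 0 0 0 0 0 8.5"

```text
time: 23.48
tool_pos: [505.9, 245.0, 231.8]
tcp_rot: [179.9, -0.1, 43.6]
ft_force: [0.3, 0.3, 0.5]
finger_gap: 85.3
```

>>> drive_tool --commands "0 0 0 0 0 -1 8.5;0 0 0 0 0 -3 8.5;0 0 0 0 0 -6 8.5;0 0 0 0 0 -10 8.5;0 0 0 0 0 -14 8.5;0 0 0 -3 2 -16 8.5;0 0 0 -8 6 -16 8.5;0 0 0 -12 10 -16 8.5;0 0 0 -16 14 -16 8.5;0 0 0 -19 18 -16 8.5;0 0 0 -19 18 -16 8.5;0 0 0 -19 18 -16 8.5"

```text
time: 24.98
tool_pos: [492.0, -16.2, 392.9]
tcp_rot: [179.9, -0.2, 43.5]
ft_force: [-0.1, -0.7, 0.2]
finger_gap: 85.1
```

```bash
python3 - <<'E'
from h import *
import cv2
t=imaging.snapshot("top")["pixels"][225:325,165:335,::-1];s=imaging.snapshot("scene")["pixels"][150:275,290:420,::-1]
o=np.hstack([cv2.resize(t,(425,250),interpolation=2),cv2.resize(s,(260,250),interpolation=2)])
a=cv2.imread("pics/top0.png")[225:325,165:335];b=cv2.imread("pics/scene0.png")[150:275,290:420]
p=np.hstack([cv2.resize(a,(425,250),interpolation=2),cv2.resize(b,(260,250),interpolation=2)])
cv2.imwrite("pics/g5.png",np.vstack([p,o])); q=r.sense(); print(q["tool_pos"],q["qd"].round(1),q["time"],q["ft_force"])
E
```

```text
[491.99483939 -15.31187858 392.39797376] [ 0.6  0.2  0.3 -0.1 -0.1 -0.1] 25.075 [ 0.44536741  0.39660813 -0.15099471]
```

View pics/g5.png

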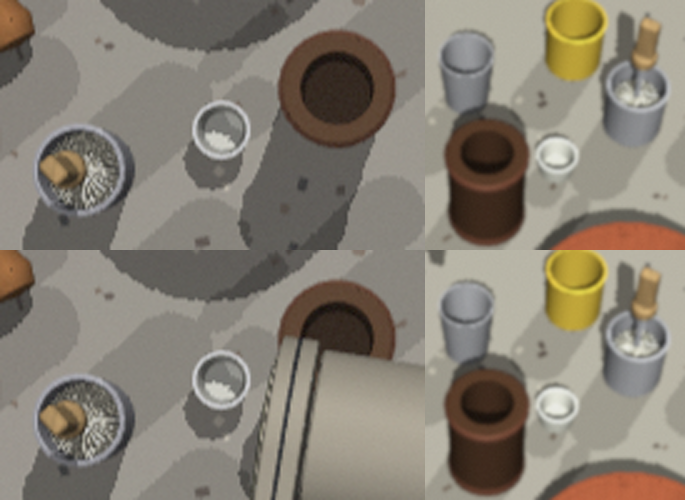

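Before (top) and after (bottom) match: the brush stands upright in its cup at (65,420), and the jar and cup are where they were. Handing in.

```bash
python3 -c "
from bench import r
print(r.hand_in())"
```

```text
the job is handed in; nothing more can be done
None
```

I took the brush from its steel cup and gave the jar three full strokes. Then I stood the brush back on the cup's floor, released it, and handed the job in at about 25 s of the 72 s allowed. The hand-in gave no verdict.

- **Strokes down:** I felt the jar's floor at roughly 26 mm above its underside. With friction and brush weight subtracted, the tip pressed with about 5–6 N on each stroke, well under the 20 N limit. I worked that out from the wrist force rather than measuring the contact directly.
- **Strokes up:** Each one took the tip to about 82 mm above the jar's underside, against the 73 mm needed.
- **Brush back in the cup:** It came to rest at its original grasp height, to within about 1 mm. The wrist force rose as the tip seated.
- **Last pictures:** Before and after crops match around the cup and jar. The brush stands upright, and nothing there has visibly moved. The gripper was open and clear. In the top view the arm hid part of the jar, so I judged its position from the scene view, and I did not look closely at bystanders outside those crops.
- **Oddity:** One force reading of -5.8 N came at the end of the first descent. I took it as friction reversing after a slight overshoot, and the next readings agreed with that. No other check failed.

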